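# Shift the simulator gear lever from second into third

## Robot

A 6-joint arm with a two-finger parallel gripper is mounted at the origin on the work surface. World frame = base frame: x ahead of the robot, y to its left, z up, the work surface at z = 0. Lengths are in mm, angles in rad, forces in N, time in s.
With the tool pointing down it reaches from about 300 to 775 mm from the base axis. Payload 14.6 kg.
Tool frame: the origin (TCP) lies between the finger pads; the fingertips stand 19 mm ahead of it and the grasp point (between the pads) is the TCP; z points along the fingers, y is the line along which they close (so a half turn about z gives the same grasp; the last joint's range is limited). The gripper opens to 94 mm and grips with 3 to 60 N. Pads are 16 mm wide; open, the fingers measure 119 mm over their backs; the gripper's body (75 mm by 177 mm) begins 78 mm behind the grasp point.
Start: joints at [1.119, 0.3, 1.521, -0, 1.321, -0.067], TCP at [206.452, 509.771, 224.446] pointing down, gripper open.
Joint ranges: [-3.03, 3.03], [-0.79, 2.21], [0.23, 2.52], [-1.04, 4.18], [0, 3.07], [-2.55, 2.55]. Speed limits (rad/s): [2.22, 2.22, 2.57, 3.14, 3.14, 3.14].

## Interface

Orientations are given as [roll, pitch, yaw] about the fixed x, y, z axes, in that order (R = Rz(yaw) Ry(pitch) Rx(roll)).
In Python, from cell import monitor, imaging, job, find_in, trace gives the robot as it stands. The module is installed in compiled form; this text tells all that it offers.
- The arm moves only by the tool arm_command, never from a script. Its argument "steps" is a list of rows, each a list of 5 numbers: the opening, from 0 (shut) to 1 (fully open), then the shift along the tool's x, y, z in mm, then the turn about the tool's z in degrees. In form: [[gripper, dx, dy, dz, turn], ...]. A call has 1 to 20 rows; each row is the pose to reach, as a shift and turn from the pose commanded when the call began, along the tool's axes at that moment; what a row does not reach only later rows make up. A row lasts 1/8 s, in which the tool goes at most 62.5 mm and 10.7 degrees, less where a joint would pass 70% of its speed; a pose out of reach is approached as far as the arm can. A call with a gripper value outside its range is refused whole. The fingers move at their own pace and stop on an object; "force" is the grip in N (left out, the last holds). Time passes only in rows, so rows that repeat a pose let the fingers close. It gives the time, the measured TCP pose, the force, the opening and the grip force at its end, in the units of the state.
- monitor.read_state(): the state, without advancing time (a new reading comes with each control period).
- imaging.camera(name): name is "scene" or "top" or "wrist"; returns a dict with "img" (480x640x3 uint8, red, green, blue), "mtx" (3x3 intrinsics, pixels), "view" (4x4, takes a point from world to camera coordinates). Camera axes: x right, y down, z forward; pixel columns grow to the right and rows downward; lengths in mm; the calibration is good to about 2 mm. A picture is of the moment at which its call begins. There is no depth.
- job.sign_off(): hands the job in; it is judged then, once.
Trained networks look in a picture, given as the dict that the camera call returned (one of the last four; its "shot" number tells which), for a name from the list of things; names that differ only in an ending like _2 or _b are one class to them, and where a whole thing is asked for, a point or a joint stands for the part that bears it (a point fixed in the world has none). Each returns a list of dicts, best first, with "p" (0 to 1); they miss things now and then, are a little off and sometimes report something else, mostly with a low value. They report only what shows in the picture. A call takes as long as a camera call.
- find_in(picture, target): "rect" ([centre column, centre row, width, height] in pixels, round what is visible of it).
- trace(picture, target): "region" (480x640 bool, what is visible of it) and "rect" ([centre column, centre row, width, height] in pixels, round what is visible of it).
The state is a dict: "clock": time; "joints": joint angles; "qd": joint speeds; "effort": joint torques, N m; "eef_pos": TCP position; "eef_rot": TCP orientation; "wrist_force": force on the tool from outside, world axes, zero at the start; "moment": the same for the moment, N m; "finger_gap": finger opening in mm; "finger_force": force on a finger pad.
Only numpy, scipy, OpenCV 4.12 (cv2) and the standard library are available. Lean on these libraries where they do the work, as an engineer would, in place of code of your own. Each camera call takes 0.05 s, during which the arm holds its last target. There are 200 camera calls.

## Task

The driving-simulator shifter on the test board stands in second gear; push its lever through the H-gate into third for the next sensor check, fully home, and then take the hand away. Seen from the robot, which sits on the driver's side, first, third and fifth are the far ends of the left, middle and right slots, and second, fourth and reverse are their near ends; go by way of neutral and engage no gear but second and third. Push with the fingertips or the outside of the fingers only, never with the lever between the fingers and never forcing it, and leave the other things on the bench where they are.

Things in the scene. Friction and masses are not known exactly. Their poses are not given: they have to be found in the camera images.
- shifter: plywood test board, 260 (x) x 240 (y) x 15 mm, screwed to the bench, with a black gear shifter bolted to its middle (housing 140 x 120 mm, its aluminium gate plate on top 121 mm above the bench). Origin: centre of the board's underside. +x is forwards (away from the driver and the robot), +y is the driver's left, z up.
- gate (a point): centre of the gate plate's top face, the middle of neutral, axes as the shifter's. The plate has three slots along x, 22 mm apart, each 15 mm wide and 57 mm long over its ends, joined at their middles by the neutral lane, 15 mm wide, along y. The metal between them is 7 mm wide with rounded ends, which lead a slightly misplaced lever into its slot. The lever is a 12 mm steel rod through the gate.
- knob: black ball knob, 48 mm across, at the top of the lever; origin at the ball's centre, z along the lever. The lever pivots 88 mm below the gate's top face, under its centre, and the knob's centre is 190 mm from the pivot, so at neutral in the middle lane it stands 102 mm above the gate's centre (223 mm above the bench). From there the slots are 48 mm apart at the knob and a gear's end is 45 mm forwards or back.
- lane (a joint): sideways lean of the lever, rad, in the shifter's frame: -0.253 left slot (first, second), 0 middle slot (third, fourth), +0.253 right slot (fifth, reverse); stops at -0.262 and 0.262. Friction holds it where it is left (about 3 N at the knob moves it); no spring. In a slot it has about 0.018 of play.
- gear (a joint): fore and aft lean of the lever, rad: -0.24 the near end (second, fourth, reverse), 0 neutral, +0.24 the far end (first, third, fifth), both hard stops. Friction holds it where it is left (about 4 N at the knob moves it); no spring. It starts in second, between -0.24 and -0.17. Sideways travel is free while it is within about 0.018 of 0. A lever pushed past 0.12 either way counts as having engaged that gear; more than 45 N on the knob counts as forcing it.
- spare_knob: a spare red shift knob, ball-like, 42 mm across and 46 mm tall, standing on the test board, left of the shifter; origin under its centre
- screw_tray: a small blue tray, 46 x 46 x 16 mm, with screws in it, on the test board at its far right corner; origin under its centre
- driver: a screwdriver with yellow handle, about 190 mm long, lying on the bench left of the test board
- multimeter: a green and black multimeter, 190 x 90 x 54 mm over its dial, on the bench right of the test board; origin under its centre
- bit_case: an open red screwdriver-bit case, 170 x 110 x 37 mm, on the bench, farther left; origin under its centre
- cup: a pink cup, 72 mm across and 90 mm tall, beyond the far right corner of the test board; origin under its centre
- spool: a spool of solder wire, 58 mm across and 43 mm tall, beyond the far left corner of the test board; origin under its centre
- tape: a roll of black tape lying flat, 64 mm across and 19 mm tall, near the near right corner of the test board; origin under its centre

How it is judged (in metres and radians):
On the way, in this order (a step that is already met when the one before it is completed fails the run):
1. the lever is out of second, in neutral in the left lane (value of joint gear between -0.06 and 0.06 rad and value of joint lane below -0.15 rad), for 0.05 s.
2. the lever is in neutral in the middle lane (value of joint gear between -0.08 and 0.08 rad and value of joint lane between -0.07 and 0.07 rad), for 0.05 s.
3. the lever is home in third (value of joint gear above 0.205 rad and value of joint lane between -0.05 and 0.05 rad), for 0.05 s.
At the end, for the whole second after the job is handed in: The lever rests in the middle slot within 0.035 rad (about 6.5 mm at the knob) of its far stop, released and still; no bystander has moved more than 20 mm (all of step 3 and velocity of joint gear between -0.05 and 0.05 rad/s and distance of each of spare_knob, screw_tray, driver, multimeter, bit_case, cup, spool, tape from where it was at the start of the episode below 0.02 m); the robot touches nothing.
It fails at once if a gear other than second or third is engaged (the lever is more than half-way into another slot) ((value of joint lane below -0.15 rad and value of joint gear above 0.12 rad) or (value of joint lane above 0.15 rad and value of joint gear above 0.12 rad) or (value of joint lane above -0.1 rad and value of joint gear below -0.12 rad)).
It fails at once if the lever or its knob is taken between the fingers (x of the grasp point in the frame of knob between -0.014 and 0.014 m and y of the grasp point in the frame of knob between -0.014 and 0.014 m and z of the grasp point in the frame of knob between -0.11 and 0.024 m).
It fails at once if the knob is forced with more than 45 N (contact force between the fingers and knob above 45 N).
It fails at once if a bystander is lifted or pushed more than 20 mm (distance of any of spare_knob, screw_tray, driver, multimeter, bit_case, cup, spool, tape from where it was at the start of the episode above 0.02 m).
It also fails if it takes over 51 s, if anything falls off the work surface, if the arm or the gripper's body presses on something with over 40 N, if the wrist force passes 120 N, or if a joint passes its speed limit or range.

## Working session

There is one attempt and no reset: what is moved stays moved. The work goes in short steps, Python scripts to look and compute and a tool call to move; the robot and the scene stay as the last step left them, time stands still between calls to the robot, and variables do not carry over. Pictures are saved under pics/ and viewed, at most 10 in all, crops included, and the job is handed in when it is done.

Besides the shell and the picture viewer there is one more tool, called after "Call:" as name(argument=value, ...), one argument or row to a line, values as JSON. arm_command: Moves the arm, as the interface text tells. Its arguments: {"type":"object","properties":{"steps":{"type":"array","items":{"type":"array","items":{"type":"number"}}},"force":{"type":"number"}},"required":["steps"]}

```bash
mkdir -p pics; cat > h.py <<'E'
import numpy as np, cv2
from cell import monitor, imaging, job, find_in, trace
def tri(obs):
    # obs: list of (cam, (u,v)); least squares ray intersection
    A=[];b=[]
    for c,p in obs:
        P=np.array(c["mtx"])@np.array(c["view"])[:3]
        for k in (0,1):
            r=P[k]-p[k]*P[2]; r=r/np.linalg.norm(r[:3]); A.append(r[:3]);b.append(-r[3])
    x,res,_,_=np.linalg.lstsq(np.array(A),np.array(b),rcond=None); return x,res
def save(c,n): cv2.imwrite("pics/"+n,c["img"][:,:,::-1])
E
python3 - <<'E'
from h import *
s=monitor.read_state(); print({k:np.round(s[k],3) for k in("clock","eef_pos","eef_rot","finger_gap","wrist_force")})
C={n:imaging.camera(n) for n in("scene","top")}
for n,c in C.items():
    save(c,n+"0.png")
    for t in("knob","shifter","spare_knob"):
        print(n,t,[(np.round(d["rect"],1),round(d["p"],2)) for d in find_in(c,t)[:2]])
    print(np.round(np.linalg.inv(c["view"])[:3],2).tolist())
o=[(c,find_in(c,"knob")[0]["rect"][:2]) for c in C.values()]
print(tri(o))
E
```

```text
{'clock': np.float64(0.0), 'eef_pos': array([206.326, 509.563, 223.872]), 'eef_rot': array([-3.14 , -0.   ,  2.757]), 'finger_gap': np.float64(93.883), 'wrist_force': array([0.096, 0.672, 0.519])}
scene knob [(array([255.8, 274.4,  35.5,  84.5]), 0.4)]
scene shifter [(array([265.5, 312.4, 155.4, 155.4]), 0.88)]
scene spare_knob [(array([243.3, 265.6,  11.7,   7.5]), 0.48)]
[[0.82, 0.48, -0.31, 867.63], [0.58, -0.68, 0.45, -395.84], [0.01, -0.55, -0.84, 1033.38]]
top knob [(array([393.6, 289.7,  30.1,  29. ]), 0.77)]
top shifter [(array([391.8, 282.8, 154.5, 151.8]), 0.75), (array([392.3, 291.2,  30. ,  35.1]), 0.16)]
top spare_knob [(array([366.1, 330.2,  21.3,  20.9]), 0.88), (array([301.4, 233.2,  29.1,  34.7]), 0.36)]
[[0.01, -0.98, 0.21, 375.68], [-1.0, -0.01, 0.0, 84.12], [-0.0, -0.21, -0.98, 1006.66]]
(array([475.89210544, -44.51239808, 142.92952328]), array([3.50362129]))
```

View pics/top0.png

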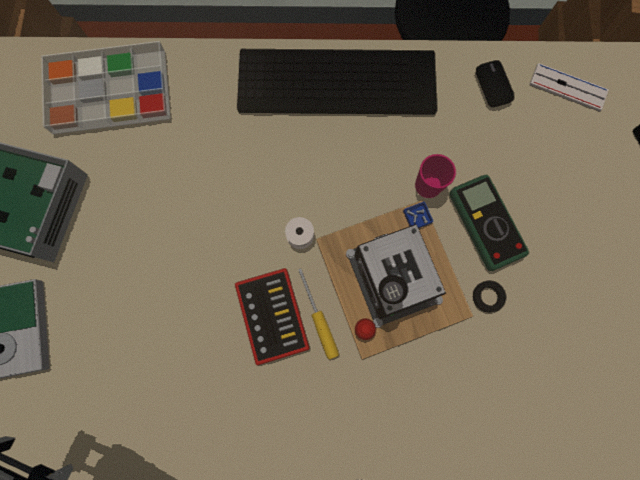

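View pics/scene0.png

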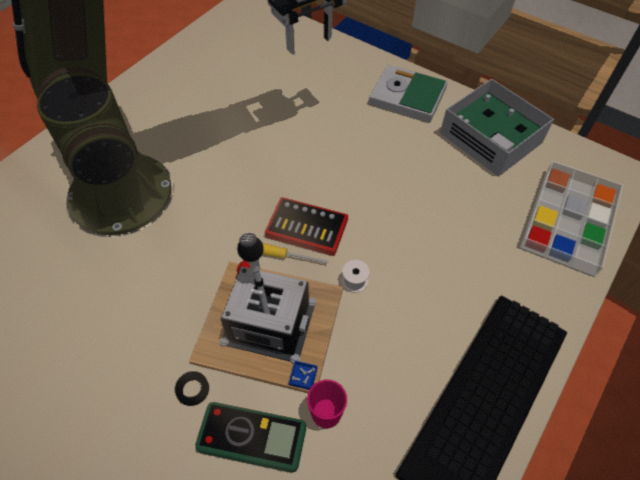

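The top view shows the knob at about (393,290), and the board is turned roughly +19°. In the scene view the knob is at about (250,247). I'll zoom in to get exact corners.

```bash
python3 - <<'E'
from h import *
a=cv2.imread("pics/top0.png")[195:370,305:485]; b=cv2.imread("pics/scene0.png")[225:395,180:350]
cv2.imwrite("pics/z1.png",cv2.resize(a,None,fx=3.3,fy=3.3,interpolation=cv2.INTER_CUBIC))
cv2.imwrite("pics/z2.png",cv2.resize(b,None,fx=3.5,fy=3.5,interpolation=cv2.INTER_CUBIC))
E
```

```text
(no output)
```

View pics/z1.png

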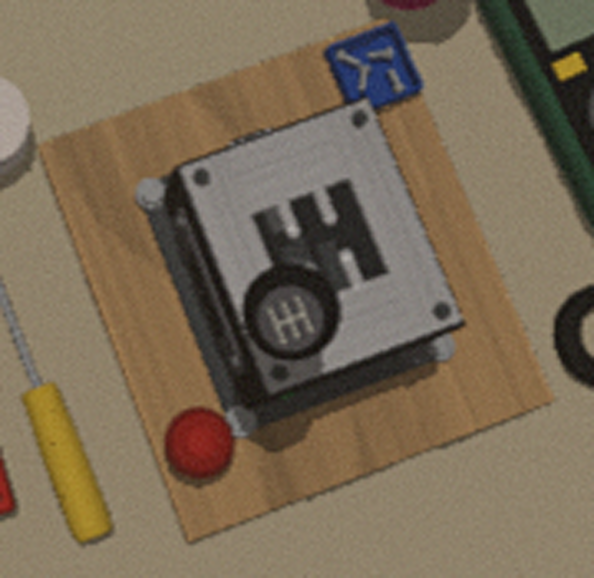

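View pics/z2.png

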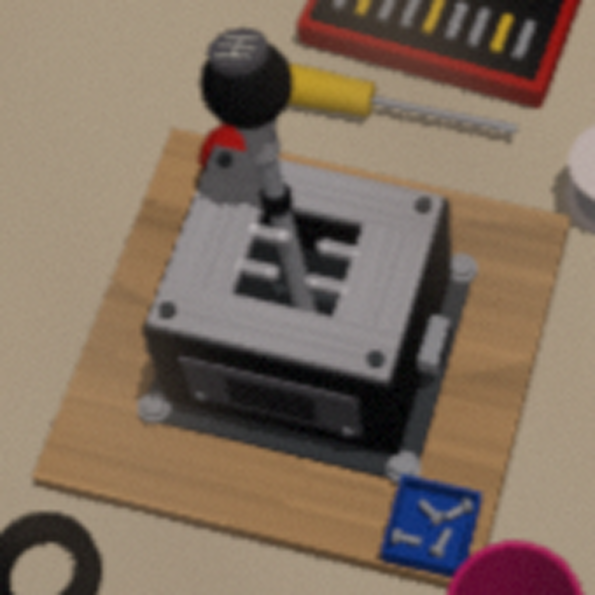

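The zoomed crops show three board corners and the plate corners clearly in both views. The knob is at (291,312) in z1 and (247,78) in z2. Next I'll fit the shifter pose and the joints.

```bash
cat >> h.py <<'E'
def proj(c,p):
    q=np.array(c["mtx"])@(np.array(c["view"])[:3]@np.append(p,1)); return q[:2]/q[2]
def Rz(a): return np.array([[np.cos(a),-np.sin(a),0],[np.sin(a),np.cos(a),0],[0,0,1]])
def knob_sh(lane,gear):  # knob centre in shifter frame
    v=np.array([np.tan(gear),-np.tan(lane),1.]); return np.array([0,0,33])+190*v/np.linalg.norm(v)
E
python3 - <<'E'
from h import *
from scipy.optimize import least_squares
C={n:imaging.camera(n) for n in("scene","top")}
t=lambda u,v:np.array([u/3.3+305,v/3.3+195]); s=lambda u,v:np.array([u/3.5+180,v/3.5+225])
B=[("top",-.0+1,1,t(40,143)),("top",-1,1,t(190,543)),("top",-1,-1,t(552,402)),
   ("scene",-1,1,s(172,130)),("scene",-1,-1,s(35,482)),("scene",1,1,s(568,215))]
P=[("top",1,1,t(180,170)),("top",1,-1,t(370,100)),("top",-1,-1,t(463,325)),("top",-1,1,t(265,392)),
   ("scene",1,1,s(445,200)),("scene",1,-1,s(390,382)),("scene",-1,-1,s(147,325))]
K=[("top",t(291,312)),("scene",s(247,78))]
def f(p):
    x,y,a,w,h,ln,g=p; o=np.array([x,y,0]);R=Rz(a); r=[]
    for n,i,j,q in B: r+=list(proj(C[n],o+R@[130*i,120*j,15])-q)
    for n,i,j,q in P: r+=list(proj(C[n],o+R@[w*i,h*j,121])-q)
    for n,q in K: r+=list(proj(C[n],o+R@knob_sh(ln,g))-q)
    return np.array(r)
L=least_squares(f,[480,-50,.33,70,60,-.25,-.2],loss="soft_l1"); p=L.x
print(np.round(p,3)); print(np.round(f(p).reshape(-1,2),1).tolist())
o=np.array([p[0],p[1],0]);R=Rz(p[2])
print("knob tri",tri([(C[n],q) for n,q in K]),"model",o+R@knob_sh(p[5],p[6]))
np.save("pose.npy",p)
E
```

```text
[ 5.1598e+02 -6.5693e+01  3.6800e-01  6.6597e+01  5.7390e+01 -2.5700e-01
 -1.9100e-01]
[[-0.8, 0.1], [-0.2, 0.0], [1.8, -0.4], [0.3, -1.0], [-0.9, -1.5], [1.2, 0.1], [0.3, -0.5], [0.2, -0.5], [0.7, -1.5], [1.7, 0.6], [-0.1, -1.4], [-0.4, -0.4], [0.3, -0.5], [-0.1, 0.5], [0.4, 1.0]]
knob tri (array([466.37225326, -33.96406427, 217.18728394]), array([0.40762958])) model [466.27067835 -33.93080105 213.61044892]
```

Call:
arm_command(
  steps=[
    [0,-30,-35,0,4],
    [0,-70,-82,0,10],
    [0,-110,-129,0,16],
    [0,-150,-176,0,22],
    [0,-190,-223,0,28],
    [0,-230,-270,2,34],
    [0,-270,-317,5,40],
    [0,-310,-364,8,44],
    [0,-350,-411,10,47],
    [0,-375,-441,10,47],
    [0,-390,-459,10,47],
    [0,-390,-459,10,47],
    [0,-390,-459,10,47],
    [0,-390,-459,10,47],
  ],
  force=15,
)

```text
clock: 2.35
eef_pos: [395.5, -61.2, 214.5]
eef_rot: [3.141, 0.0, 1.938]
wrist_force: [-0.3, -0.5, 1.0]
finger_gap: 0.7
finger_force: 0.0
```

```bash
cat >> h.py <<'E'
def st():
    s=monitor.read_state(); p=np.load("pose.npy"); R=Rz(p[2])
    e=R.T@(np.array(s["eef_pos"])-[p[0],p[1],0]); f=R.T@np.array(s["wrist_force"])
    print("t",round(float(s["clock"]),2),"tcp_sh(fwd,left,z)",np.round(e,1),"yaw rel deg",round(float(np.degrees(s["eef_rot"][2]-p[2])),2),"F",np.round(f,1),"gap",round(float(s["finger_gap"]),1))
def est():
    from scipy.optimize import least_squares
    p=np.load("pose.npy");R=Rz(p[2]);o=np.array([p[0],p[1],0]);ob=[]
    for n in("top","scene"):
        c=imaging.camera(n); d=find_in(c,"knob")
        print(n,[(np.round(k["rect"],1).tolist(),round(k["p"],2)) for k in d[:2]])
        if d and n=="top": ob.append((c,d[0]["rect"][:2]))
        save(c,f"{n}_last.png")
    if ob:
        r=least_squares(lambda q:np.concatenate([proj(c,o+R@knob_sh(*q))-u for c,u in ob]),[0,0])
        print("lane,gear",np.round(r.x,3),"knob_sh",np.round(knob_sh(*r.x),1))
E
python3 -c "
from h import *
st();est()"
```

```text
t 2.35 tcp_sh(fwd,left,z) [-110.8   47.5  214.5] yaw rel deg 89.93 F [-0.5 -0.3  1. ] gap 0.7
top [([382.4, 298.6, 8.1, 10.9], 0.45)]
scene [([250.1, 248.3, 28.1, 31.3], 0.56), ([191.8, 387.4, 36.6, 35.1], 0.26)]
lane,gear [-0.373 -0.235] knob_sh [-41.4  67.6 205.7]
```

Call:
arm_command(
  steps=[
    [0,0,10,0,0],
    [0,0,20,0,0],
    [0,0,30,0,0],
    [0,0,36,0,0],
    [0,0,39,0,0],
    [0,0,42,0,0],
    [0,0,45,0,0],
    [0,0,48,0,0],
    [0,0,51,0,0],
    [0,0,54,0,0],
    [0,0,57,0,0],
    [0,0,60,0,0],
    [0,0,60,0,0],
  ],
)

```text
clock: 4.18
eef_pos: [451.8, -40.5, 214.4]
eef_rot: [-3.142, -0.0, 1.937]
wrist_force: [-4.1, -1.0, 3.7]
finger_gap: 0.1
finger_force: 2.0
```

```bash
python3 - <<'E'
from h import *
st();est()
a=cv2.imread("pics/scene_last.png")[215:335,180:350]; cv2.imwrite("pics/z3.png",cv2.resize(a,None,fx=4,fy=4,interpolation=cv2.INTER_CUBIC))
E
```

```text
t 4.17 tcp_sh(fwd,left,z) [-50.8  46.6 214.4] yaw rel deg 89.86 F [-4.2  0.5  3.7] gap 0.1
top []
scene [([256.9, 248.8, 25.7, 29.4], 0.81)]
```

View pics/z3.png

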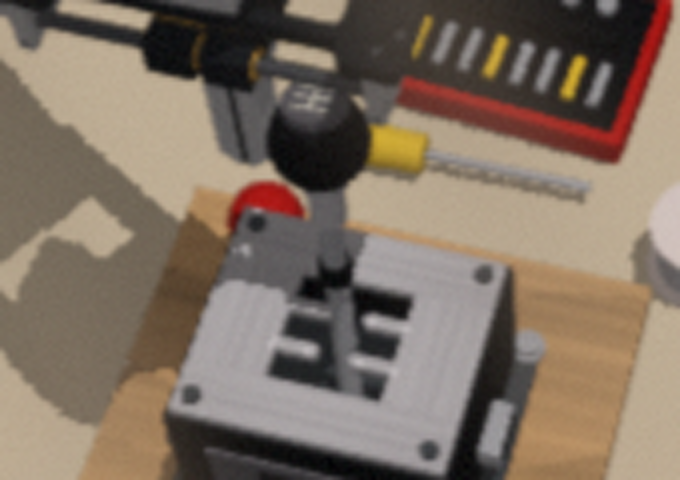

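The fingers are touching the knob at about (260,249) in the scene view and reading roughly 4 N. I'll check the gear value with a circle fit on the ball.

```bash
cat >> h.py <<'E'
def table(lane=None,gear=None,uv=None):
    from scipy.optimize import least_squares
    c=imaging.camera("scene"); p=np.load("pose.npy");R=Rz(p[2]);o=np.array([p[0],p[1],0])
    if uv is None: uv=find_in(c,"knob")[0]["rect"][:2]
    g=(lambda q:(lane,q[0])) if lane is not None else ((lambda q:(q[0],gear)) if gear is not None else (lambda q:(q[0],q[1])))
    r=least_squares(lambda q:proj(c,o+R@knob_sh(*g(q)))-np.array(uv),[0,0]); print("uv",np.round(uv,1),"lane,gear",np.round(g(r.x),3),"knob_sh",np.round(knob_sh(*g(r.x)),1),"err",np.round(r.fun,1)); return c
E
python3 -c "
from h import *
table(lane=-.253,uv=(260,249.2));table(uv=(260,249.2));table(uv=(250.6,247.3))"
```

```text
uv [260.  249.2] lane,gear [-0.253 -0.096] knob_sh [-17.6  47.4 216.2] err [-0.1  0.4]
uv [260.  249.2] lane,gear [-0.258 -0.097] knob_sh [-17.8  48.3 215.9] err [0. 0.]
uv [250.6 247.3] lane,gear [-0.271 -0.201] knob_sh [-36.6  50.  212.6] err [-0. -0.]
```

Call:
arm_command(
  steps=[
    [0,0,3,0,0],
    [0,0,6,0,0],
    [0,0,9,0,0],
    [0,0,12,0,0],
    [0,0,15,0,0],
    [0,0,15,0,0],
  ],
)

```text
clock: 5.28
eef_pos: [465.8, -35.2, 214.4]
eef_rot: [-3.142, -0.0, 1.937]
wrist_force: [-3.5, -1.8, 1.0]
finger_gap: 0.4
finger_force: 1.8
```

```bash
python3 - <<'E'
from h import *
st();c=table(lane=-.253);save(c,"scene_last.png")
a=cv2.imread("pics/scene_last.png")[215:335,180:350]; cv2.imwrite("pics/z4.png",cv2.resize(a,None,fx=4,fy=4,interpolation=cv2.INTER_CUBIC))
E
```

```text
t 5.28 tcp_sh(fwd,left,z) [-35.8  46.5 214.4] yaw rel deg 89.87 F [-3.9 -0.4  1. ] gap 0.4
uv [266.6 250.8] lane,gear [-0.253 -0.027] knob_sh [ -5.   47.5 216.9] err [ 0.  -0.1]
```

View pics/z4.png

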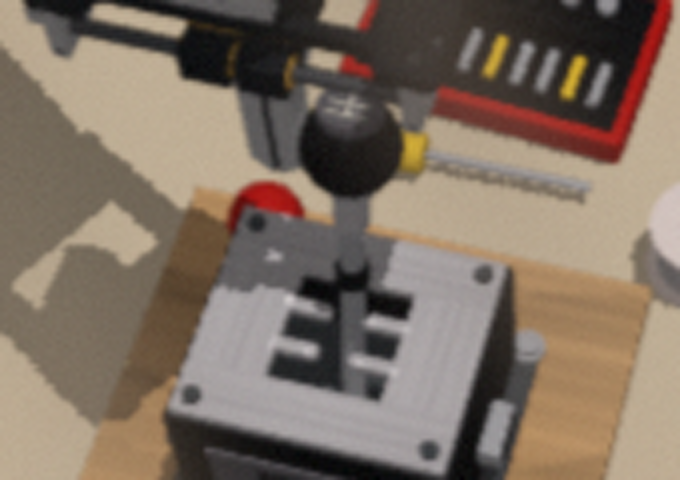

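Ball centre is at about (268,251.5), so gear is close to 0 (neutral, left lane). I'll back off and go round to the left side.

Call:
arm_command(
  steps=[
    [0,0,1,0,0],
    [0,0,1,0,0],
    [0,0,-12,0,0],
    [0,0,-28,0,0],
    [0,15,-30,0,0],
    [0,40,-30,0,0],
    [0,60,-25,0,0],
    [0,62,0,0,0],
    [0,62,20,0,0],
    [0,62,36,0,0],
    [0,62,36,0,0],
    [0,62,36,0,0],
  ],
)

```text
clock: 6.88
eef_pos: [476.5, 35.7, 214.4]
eef_rot: [-3.141, -0.0, 1.937]
wrist_force: [-0.2, -0.0, 0.4]
finger_gap: 0.5
finger_force: 0.0
```

```bash
python3 - <<'E'
from h import *
st();c=table(lane=-.253);est()
a=c["img"][215:335,180:350,::-1]; cv2.imwrite("pics/z5.png",cv2.resize(a,None,fx=4,fy=4,interpolation=cv2.INTER_CUBIC))
E
```

```text
t 6.88 tcp_sh(fwd,left,z) [ -0.4 108.8 214.4] yaw rel deg 89.87 F [-0.2  0.   0.4] gap 0.5
uv [268.2 250.8] lane,gear [-0.253 -0.011] knob_sh [ -2.1  47.6 216.9] err [-0.1  0.2]
top []
scene [([266.9, 250.3, 27.8, 29.0], 0.59)]
```

View pics/z5.png

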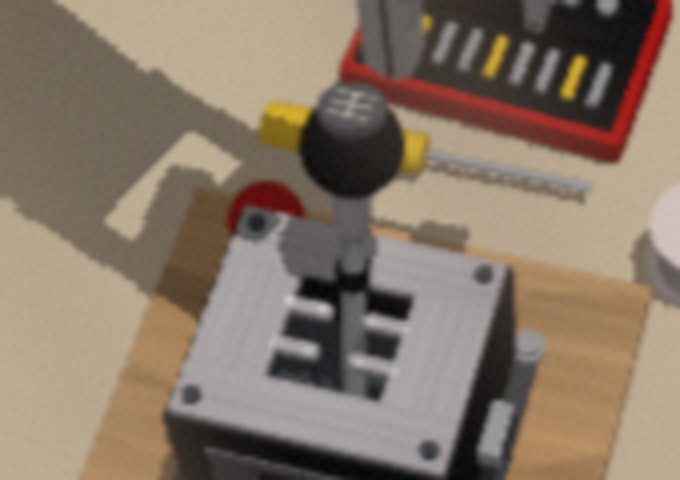

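The ball is at about (268,250.5) and the lever is in neutral. The fingers are clear on its left, so I'll push right gently and check the force.

Call:
arm_command(
  steps=[
    [0,-10,0,0,0],
    [0,-20,0,0,0],
    [0,-26,0,0,0],
    [0,-29,0,0,0],
    [0,-32,0,0,0],
    [0,-35,0,0,0],
    [0,-38,0,0,0],
    [0,-40,0,0,0],
  ],
)

```text
clock: 8.18
eef_pos: [491.5, -1.9, 214.5]
eef_rot: [3.142, -0.0, 1.937]
wrist_force: [-1.7, 3.3, 2.0]
finger_gap: 0.4
finger_force: 2.0
```

```bash
python3 -c "
from h import *
st();table()"
```

```text
t 8.18 tcp_sh(fwd,left,z) [1.000e-01 6.830e+01 2.145e+02] yaw rel deg 89.86 F [-0.4  3.7  2. ] gap 0.4
uv [265.9 254.6] lane,gear [-0.202 -0.017] knob_sh [ -3.2  38.  219.1] err [ 0. -0.]
```

Call:
arm_command(
  steps=[
    [0,-3,0,0,0],
    [0,-6,0,0,0],
    [0,-9,0,0,0],
    [0,-12,0,0,0],
    [0,-15,0,0,0],
    [0,-18,0,0,0],
    [0,-21,0,0,0],
    [0,-24,0,0,0],
    [0,-27,0,0,0],
    [0,-30,0,0,0],
    [0,-32,0,0,0],
    [0,-32,0,0,0],
  ],
)

```text
clock: 9.78
eef_pos: [502.9, -31.8, 214.4]
eef_rot: [-3.142, 0.0, 1.936]
wrist_force: [-0.9, 2.0, 1.3]
finger_gap: 0.7
finger_force: 1.3
```

```bash
python3 - <<'E'
from h import *
st();c=table()
a=c["img"][215:335,180:350,::-1]; cv2.imwrite("pics/z6.png",cv2.resize(a,None,fx=4,fy=4,interpolation=cv2.INTER_CUBIC))
E
```

```text
t 9.78 tcp_sh(fwd,left,z) [ -0.   36.3 214.4] yaw rel deg 89.85 F [-0.1  2.2  1.3] gap 0.7
uv [261.7 267.3] lane,gear [-0.047 -0.008] knob_sh [ -1.6   8.9 222.8] err [0. 0.]
```

View pics/z6.png

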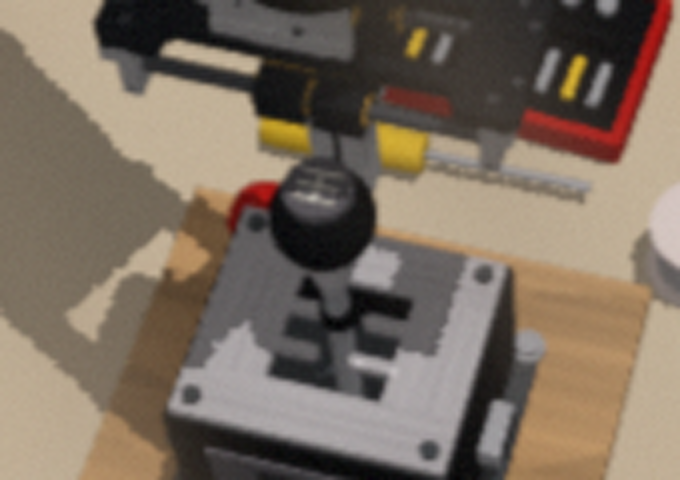

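The ball is at about (260.8,268.2), roughly 5–6 mm short of the middle lane. I'll push 5.5 mm more.

Call:
arm_command(
  steps=[
    [0,-2,0,0,0],
    [0,-4,0,0,0],
    [0,-5.5,0,0,0],
    [0,-5.5,0,0,0],
    [0,-5.5,0,0,0],
  ],
)

```text
clock: 10.5
eef_pos: [504.9, -36.9, 214.4]
eef_rot: [-3.142, 0.0, 1.936]
wrist_force: [-0.9, 2.0, 1.2]
finger_gap: 0.2
finger_force: 1.2
```

```bash
python3 - <<'E'
from h import *
st();table();table(gear=0)
E
```

```text
t 10.5 tcp_sh(fwd,left,z) [ -0.   30.9 214.4] yaw rel deg 89.85 F [-0.1  2.2  1.2] gap 0.2
uv [259.1 271.1] lane,gear [-0.002 -0.019] knob_sh [ -3.6   0.3 223. ] err [-0.  0.]
uv [260.6 271.4] lane,gear [-0.001  0.   ] knob_sh [0.00e+00 2.00e-01 2.23e+02] err [0.5 0.2]
```

Call:
arm_command(
  steps=[
    [0,12,0,0,0],
    [0,20,0,0,0],
    [0,20,-30,0,0],
    [0,20,-65,0,0],
    [0,0,-65,0,0],
    [0,-31,-65,0,0],
    [0,-31,-65,0,0],
    [0,-31,-55,0,0],
    [0,-31,-45,0,0],
    [0,-31,-40,0,0],
    [0,-31,-37,0,0],
    [0,-31,-34,0,0],
    [0,-31,-31,0,0],
    [0,-31,-28,0,0],
    [0,-31,-25,0,0],
    [0,-31,-25,0,0],
  ],
)

```text
clock: 12.7
eef_pos: [492.7, -74.7, 214.4]
eef_rot: [-3.142, -0.0, 1.937]
wrist_force: [-3.4, -0.4, 2.1]
finger_gap: 0.7
finger_force: 1.7
```

```bash
python3 - <<'E'
from h import *
st();table()
E
```

```text
t 12.7 tcp_sh(fwd,left,z) [-25.   -0.  214.4] yaw rel deg 89.86 F [-3.3  0.9  2.1] gap 0.7
uv [265.6 274.5] lane,gear [0.018 0.049] knob_sh [  9.4  -3.3 222.7] err [-0.  0.]
```

Call:
arm_command(
  steps=[
    [0,0,3,0,0],
    [0,0,6,0,0],
    [0,0,9,0,0],
    [0,0,12,0,0],
    [0,0,15,0,0],
    [0,0,18,0,0],
    [0,0,21,0,0],
    [0,0,24,0,0],
    [0,0,27,0,0],
    [0,0,30,0,0],
    [0,0,30,0,0],
  ],
)

```text
clock: 14.18
eef_pos: [520.6, -63.9, 214.2]
eef_rot: [-3.141, -0.0, 1.937]
wrist_force: [-2.5, -0.1, -2.2]
finger_gap: 0.7
finger_force: 1.6
```

```bash
python3 - <<'E'
from h import *
st();c=table();table(lane=0)
E
```

```text
t 14.18 tcp_sh(fwd,left,z) [  5.    0.  214.2] yaw rel deg 89.86 F [-2.4  0.8 -2.2] gap 0.7
uv [280.4 277.3] lane,gear [0.004 0.187] knob_sh [ 35.3  -0.7 219.7] err [-0.  0.]
uv [282.  277.9] lane,gear [0.    0.202] knob_sh [ 38.2   0.  219.1] err [ 0.1 -0.4]
```

Call:
arm_command(
  steps=[
    [0,0,1,0,0],
    [0,0,2,0,0],
    [0,0,3,0,0],
    [0,0,3,0,0],
  ],
)

```text
clock: 14.88
eef_pos: [523.5, -62.9, 214.5]
eef_rot: [3.142, -0.0, 1.937]
wrist_force: [-3.8, -1.8, -2.4]
finger_gap: 0.4
finger_force: 1.8
```

Call:
arm_command(
  steps=[
    [0,0,0.5,0,0],
    [0,0,1,0,0],
    [0,0,1,0,0],
  ],
)

```text
clock: 15.25
eef_pos: [524.4, -62.6, 214.4]
eef_rot: [3.142, 0.0, 1.936]
wrist_force: [-3.9, -1.4, -2.9]
finger_gap: 0.7
finger_force: 1.8
```

```bash
python3 - <<'E'
from h import *
st();c=table();table(lane=0)
E
```

```text
t 15.25 tcp_sh(fwd,left,z) [ 8.900e+00 -1.000e-01  2.144e+02] yaw rel deg 89.86 F [-4.2  0.1 -2.9] gap 0.7
uv [284.1 278.6] lane,gear [0.005 0.223] knob_sh [ 42.   -0.9 218.3] err [0. 0.]
uv [281.6 278.6] lane,gear [0.    0.201] knob_sh [ 37.9   0.  219.2] err [ 0.4 -1.2]
```

Force is still only friction, so the lever hasn't reached the stop. I'll go on in 1 mm moves and watch for it.

Call:
arm_command(
  steps=[
    [0,0,0.5,0,0],
    [0,0,1,0,0],
    [0,0,1,0,0],
  ],
)

```text
clock: 15.82
eef_pos: [525.3, -62.2, 214.5]
eef_rot: [3.142, 0.0, 1.936]
wrist_force: [-2.7, -1.1, -2.1]
finger_gap: 0.4
finger_force: 1.8
```

Call:
arm_command(
  steps=[
    [0,0,0.5,0,0],
    [0,0,0.5,0,0],
    [0,0,0.5,0,0],
  ],
)

```text
clock: 16.2
eef_pos: [525.7, -62.0, 214.5]
eef_rot: [3.142, 0.0, 1.937]
wrist_force: [-3.4, -0.6, -2.4]
finger_gap: 0.4
finger_force: 1.8
```

Call:
arm_command(
  steps=[
    [0,0,0.5,0,0],
    [0,0,0.5,0,0],
    [0,0,0.5,0,0],
  ],
)

```text
clock: 16.58
eef_pos: [526.2, -61.8, 214.5]
eef_rot: [3.142, 0.0, 1.936]
wrist_force: [-3.2, -1.9, -2.5]
finger_gap: 0.7
finger_force: 1.8
```

Call:
arm_command(
  steps=[
    [0,0,0.5,0,0],
    [0,0,0.5,0,0],
    [0,0,0.5,0,0],
  ],
)

```text
clock: 16.95
eef_pos: [526.7, -61.7, 214.4]
eef_rot: [-3.142, -0.0, 1.937]
wrist_force: [-2.5, -0.7, -2.2]
finger_gap: 0.5
finger_force: 1.9
```

```bash
python3 - <<'E'
from h import *
st();c=table()
a=c["img"][215:335,180:350,::-1]; cv2.imwrite("pics/z7.png",cv2.resize(a,None,fx=4,fy=4,interpolation=cv2.INTER_CUBIC))
E
```

```text
t 16.95 tcp_sh(fwd,left,z) [ 1.140e+01 -1.000e-01  2.144e+02] yaw rel deg 89.86 F [-2.6  0.2 -2.2] gap 0.5
uv [285.2 278.5] lane,gear [0.    0.232] knob_sh [ 43.7  -0.  217.9] err [ 0. -0.]
```

View pics/z7.png

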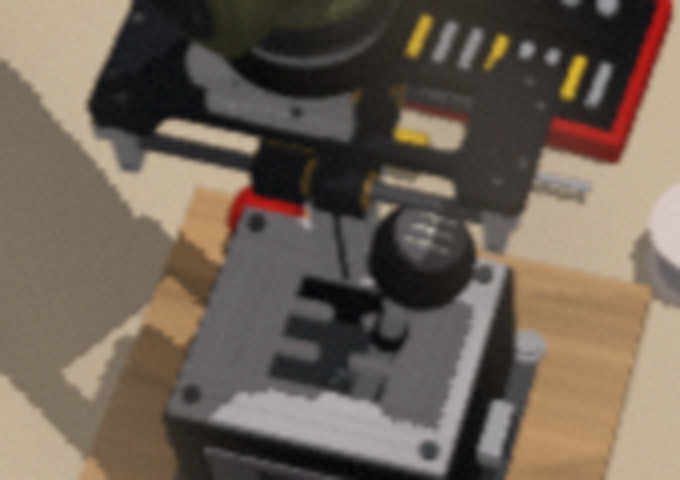

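The ball is at about (286,278.8), which puts gear near 0.235. A few more small steps should confirm the stop by force.

Call:
arm_command(
  steps=[
    [0,0,0.5,0,0],
    [0,0,0.5,0,0],
    [0,0,0.5,0,0],
  ],
)

```text
clock: 17.42
eef_pos: [527.1, -61.5, 214.4]
eef_rot: [-3.141, -0.0, 1.937]
wrist_force: [-3.6, -2.2, -3.4]
finger_gap: 0.9
finger_force: 2.1
```

Call:
arm_command(
  steps=[
    [0,0,0.5,0,0],
    [0,0,0.5,0,0],
    [0,0,0.5,0,0],
  ],
)

```text
clock: 17.8
eef_pos: [527.6, -61.3, 214.4]
eef_rot: [-3.141, -0.0, 1.936]
wrist_force: [-5.4, -2.3, -4.1]
finger_gap: 0.5
finger_force: 2.3
```

Call:
arm_command(
  steps=[
    [0,0,0.5,0,0],
    [0,0,0.5,0,0],
    [0,0,0.5,0,0],
  ],
)

```text
clock: 18.18
eef_pos: [528.0, -61.1, 214.4]
eef_rot: [-3.141, -0.0, 1.936]
wrist_force: [-4.8, -2.0, -2.6]
finger_gap: 0.8
finger_force: 2.5
```

Call:
arm_command(
  steps=[
    [0,0,0.3,0,0],
    [0,0,0.3,0,0],
    [0,0,0.3,0,0],
  ],
)

```text
clock: 18.55
eef_pos: [528.3, -61.0, 214.4]
eef_rot: [-3.141, -0.0, 1.937]
wrist_force: [-5.2, -1.1, -4.3]
finger_gap: -0.1
finger_force: 2.6
```

Call:
arm_command(
  steps=[
    [0,0,0.5,0,0],
    [0,0,1,0,0],
    [0,0,1,0,0],
  ],
)

```text
clock: 18.92
eef_pos: [529.1, -60.7, 214.2]
eef_rot: [-3.141, -0.0, 1.936]
wrist_force: [-6.0, -1.9, -5.0]
finger_gap: 0.2
finger_force: 3.0
```

```bash
python3 - <<'E'
from h import *
st();table();table()
E
```

```text
t 18.93 tcp_sh(fwd,left,z) [ 1.400e+01 -1.000e-01  2.142e+02] yaw rel deg 89.85 F [-6.3  0.4 -5. ] gap 0.2
uv [287.6 280.1] lane,gear [0.008 0.258] knob_sh [ 48.4  -1.4 216.7] err [-0.  0.]
uv [286.8 280.8] lane,gear [0.018 0.253] knob_sh [ 47.5  -3.2 216.9] err [-0.  0.]
```

The force has risen above friction and the camera puts gear at about 0.25, so the lever is at the stop. I'll back away now.

Call:
arm_command(
  steps=[
    [0,0,-2,0,0],
    [0,0,-8,0,0],
    [0,0,-25,0,0],
    [0,0,-50,0,0],
    [0,0,-90,0,0],
    [0,0,-130,-20,0],
    [0,0,-140,-50,0],
    [0,0,-140,-50,0],
    [0,0,-140,-50,0],
  ],
)

```text
clock: 20.25
eef_pos: [398.7, -110.6, 264.2]
eef_rot: [3.141, 0.0, 1.937]
wrist_force: [-0.2, 0.1, 0.1]
finger_gap: 0.6
finger_force: 0.0
```

```bash
python3 - <<'E'
from h import *
st();c=table();table();est()
E
```

```text
t 20.25 tcp_sh(fwd,left,z) [-125.6    0.3  264.2] yaw rel deg 89.86 F [-0.2  0.1  0.1] gap 0.6
uv [285.8 278.5] lane,gear [-0.002  0.237] knob_sh [ 44.7   0.4 217.7] err [0. 0.]
uv [285.9 278.5] lane,gear [-0.002  0.238] knob_sh [ 44.8   0.4 217.6] err [-0.  0.]
top [([402.0, 232.3, 33.7, 33.8], 0.87)]
scene [([287.0, 277.1, 27.3, 26.4], 0.7)]
lane,gear [0.011 0.256] knob_sh [ 48.2  -2.  216.8]
```

Both cameras put the lever home in third, and the arm is clear, so I'm handing in.

```bash
python3 -c "
from h import *
print(job.sign_off())"
```

```text
the job is handed in; nothing more can be done
None
```

The shifter went from second through neutral into third and sits at its far stop (both cameras agree). The hand is clear, the highest wrist force I read while pushing was about 8 N, and the job is handed in; its verdict was not shown.

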